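# Set up the drop-front spice station

## Task

Open the drop-front spice station and set out the spices: first pull both slide-out supports fully out by their posts, then press the treadle down to its stop so that it kicks the flap ajar, and lower the flap until it lies level on both supports. Then stand every green-lidded spice tin that is on the worktop upright and wholly on the flap; leave the white-capped jar, the lemon and the mug alone.

Things in the scene. Friction and masses are not known exactly. Their poses are not given: they have to be found in the camera images.
- station: pale wooden cabinet, fixed, 330 wide, 140 deep, 224 tall, brown drop-front flap. Origin at worktop level, middle of the foot of its front face; x points into the cabinet, y to its left as seen facing it, z up. A dark wall cabinet hangs from 440 up, its doors 600 ahead of the robot's base (knobs nearer), from 90 left of straight ahead to the far right: swing across with the tool drawn in.
- support_left (a joint): left slide-out support (at y = +120 of the station): dark bar 22 wide whose top is 61 above the worktop; it slides straight out of the front, along the station's -x. Value in m: 0 fully in, 0.085 fully out at its stop; starts 0 to 0.025. Friction 2.5 N, stays where it is left.
- support_right (a joint): right slide-out support (at y = -120), otherwise the same as the left one
- support_left_post (a point): the left support's upright round steel post, 18 mm thick, from 61 to 101 above the worktop, 72 in front of the cabinet's face when the support is fully in. This point is on its axis, 83 above the worktop. Moves with the support.
- support_right_post (a point): the same point on the right support's post
- pedal (a joint): spring treadle low in the middle of the front, between the supports; hinge value in rad: 0 at rest, 0.20 down at its stop. Springs back when let go. Pushing it to the stop takes about 8 N; an arm inside then pushes the flap open to about 0.38 rad, where it stays.
- pedal_pad (a point): centre of the top of the treadle's ribbed rubber pad, 52 by 64 mm; at rest 52 above the worktop and 125 in front of the face. The pad goes down 29 mm to the stop. (As the flap is kicked ajar its upper edge comes about 66 mm forward of the face, so keep the gripper's body clear.)
- flap (a joint): brown panel 300 wide, 140 long, 14 thick. Hinge value in rad: 0 closed (upright, flush, no handle), 1.57 level on the bars. It opens towards the robot. A friction hinge (0.22 N m) holds it at any angle, up to 1.95 if unsupported. Once ajar, pull it on and press it down from inside. The posts must be out past its edge, or it lands on them. Low rails (7 wide, 8 high) edge its two sides.
- flap_hinge (a point): middle of the flap's hinge line, 75 above the worktop in the plane of the front face; the line is along the station's y. The flap's inner face passes through it, so when level its upper side is 75 above the worktop. Behind it, inside the cabinet, a wooden ledge rises 22 above that level.
- flap_edge (a point): middle of the flap's free edge (140 from the hinge line, half-way through its thickness)
- tin_a_centre (a point): spice tin A: squat round steel tin with a paper band and a green lid, 56 mm across, 46 mm tall, loose, about 0.12 kg; to be set out. This point is its centre, half-way up (23 mm above its foot); z is its axis. None if this tin is absent in this run.
- tin_b_centre (a point): spice tin B: squat round steel tin with a paper band and a green lid, 56 mm across, 46 mm tall, loose, about 0.12 kg; to be set out. This point is its centre, half-way up (23 mm above its foot); z is its axis. None if this tin is absent in this run.
- tin_c_centre (a point): spice tin C: squat round steel tin with a paper band and a green lid, 56 mm across, 46 mm tall, loose, about 0.12 kg; to be set out. This point is its centre, half-way up (23 mm above its foot); z is its axis. None if this tin is absent in this run.
- tin_d_centre (a point): spice tin D: squat round steel tin with a paper band and a green lid, 56 mm across, 46 mm tall, loose, about 0.12 kg; to be set out. This point is its centre, half-way up (23 mm above its foot); z is its axis. None if this tin is absent in this run.
- white_jar: slim salt jar with a white cap, 43 mm across, 100 tall, standing on the worktop; stays where it is. Origin under its foot.
- lemon_1: yellow lemon, 71x53x51 mm, on the worktop; stays where it is. Origin under it.
- mug: white mug with a pattern, 88x119x99 mm, on the worktop; stays where it is. Origin under it.
Mind the look-alikes: they are no part of the job. Leave any black, blue or brown look-alike of the part that bears tin_c_centre alone.

How it is judged:
On the way, in this order (a step that is already met when the one before it is completed fails the run):
1. both supports are pulled fully out (value of joint each of support_left, support_right above 0.079 m), for 0.2 s.
2. the treadle is pressed down to its stop (value of joint pedal above 0.187 rad), for 0.1 s.
3. the flap lies level on both supports (value of joint flap between 1.53 and 1.62 rad and value of joint each of support_left, support_right above 0.078 m), for 0.2 s.
At the end, for the whole second after the job is handed in: Flap level (1.53 to 1.62 rad) on both supports, both out by more than 78 of 85 mm, treadle back up; every green-lidded tin present stands upright (within 0.15 rad) wholly on the flap (its centre 25 to 115 mm in front of the face and within 125 mm of the flap's middle line), released (all of step 3 and value of joint pedal below 0.05 rad and x of tin_a_centre in the frame of station between -0.115 and -0.025 m and y of tin_a_centre in the frame of station between -0.125 and 0.125 m and z of tin_a_centre in the frame of station between 0.088 and 0.108 m and angle between each of tin_a_centre, tin_b_centre, tin_c_centre, tin_d_centre's own z axis and vertical below 0.15 rad and x of tin_b_centre in the frame of station between -0.115 and -0.025 m and y of tin_b_centre in the frame of station between -0.125 and 0.125 m and z of tin_b_centre in the frame of station between 0.088 and 0.108 m and x of tin_c_centre in the frame of station between -0.115 and -0.025 m and y of tin_c_centre in the frame of station between -0.125 and 0.125 m and z of tin_c_centre in the frame of station between 0.088 and 0.108 m and x of tin_d_centre in the frame of station between -0.115 and -0.025 m and y of tin_d_centre in the frame of station between -0.125 and 0.125 m and z of tin_d_centre in the frame of station between 0.088 and 0.108 m); the robot touches nothing.
It fails at once if the flap is swung down while a support is not fully out (value of joint flap above 0.7 rad and value of joint any of support_left, support_right below 0.075 m).
It fails at once if the white-capped jar, the lemon or the mug is moved by more than 5 cm (distance of any of white_jar, lemon_1, mug from where it was at the start of the episode above 0.05 m).
Of tin_a, tin_b, tin_c, tin_d only 2 to 3 are there at a start; the rules pass over those that are not, and their reading is None.
At some moment in a run one of tin_a, tin_b, tin_c, tin_d may be knocked a few centimetres aside while the robot is not near it.
It also fails if it takes over 208 s, if anything falls off the work surface, if the arm or the gripper's body presses on something with over 40 N, if the wrist force passes 120 N, or if a joint passes its speed limit or range.

## Robot

A 6-joint arm with a two-finger parallel gripper is mounted at the origin on a cart in front of the work surface, level with it; the furniture and walls round the work are solid. World frame = base frame: x ahead of the robot, y to its left, z up, the work surface at z = 0. Lengths are in m, angles in rad, forces in N, time in s.
With the tool pointing down it reaches from about 0.425 to 0.95 m from the base axis. Payload 3.5 kg.
Tool frame: the origin (TCP) lies at the very end of the fingers, on their centre line; the grasp point (between the pads) lies 19 mm behind it (ctrl.grip_point_offset is the distance from the TCP to the grasp point, in m); z points along the fingers, y is the line along which they close (so a half turn about z gives the same grasp; the last joint's range is limited). The gripper opens to 85 mm and grips with 20 to 120 N. Pads are 22 mm wide; open, the fingers measure 114 mm over their backs; the gripper's body (76 mm by 85 mm) begins 54 mm behind the grasp point. The pads swing forward as they close: fully open they stand 13 mm farther back than shut.
Start: joints at [1.114, 0.286, 1.577, -0, 1.279, -0.15], TCP at [0.204, 0.643, 0.231] pointing down, gripper open.
Joint ranges: [-2.77, 2.77], [-0.9, 2.22], [0.21, 2.48], [-1.53, 4.67], [0.24, 2.81], [-2.84, 2.84]. Speed limits (rad/s): [2.79, 2.79, 3.14, 3.14, 3.14, 3.14].

## Interface

Orientations are given as a unit quaternion [x, y, z, w].
In Python, from plant import ctrl gives the robot as it stands. The module is installed in compiled form; this text tells all that it offers.
- The arm moves only by the shell command python3 -m pendant 'ROWS' [OPENING] [FORCE]. ROWS is JSON, a list of rows, each an object of numbers: "dx", "dy", "dz": the shift along the tool's x, y, z in cm; "twist": the turn about the tool's z in degrees. A call has 1 to 10 rows; each row is the pose to reach, as a shift and turn from the pose commanded when the call began, along the tool's axes at that moment; what a row does not reach only later rows make up. A row lasts 1/8 s, in which the tool goes at most 62.5 mm and 10.7 degrees, less where a joint would pass 70% of its speed; a pose out of reach is approached as far as the arm can. A call with a gripper value outside its range is refused whole. OPENING is the opening in per cent of the stroke, from 0 (shut) to 100 (fully open), set as the call begins (- or left out, the last holds). The fingers move at their own pace and stop on an object; FORCE is the grip in N (left out, the last holds). Time passes only in rows, so rows that repeat a pose let the fingers close. It gives the time, the measured TCP pose, the force, the opening and the grip force at its end, in the units of the state.
- ctrl.get_state(): the state, without advancing time (a new reading comes with each control period).
- ctrl.read_camera(name): name is "side" or "top" or "wrist"; returns a dict with "img" (400x640x3 uint8, red, green, blue), "depth" (400x640 float32, m along the optical axis (not along the pixel's ray), 0 where there is no reading), "camera_matrix" (3x3 intrinsics, pixels), "xyz" and "rotation" of the camera in the world; the wrist camera has in their place "tool_from_camera" (4x4, takes a point from camera to tool coordinates, whose origin is the TCP and whose axes are the flange's). Camera axes: x right, y up, looking along -z (the intrinsics and any distortion apply to the point x, -y, -z); pixel columns grow to the right and rows downward; lengths in m; the calibration is good to about 2 mm. A picture is of the moment at which its call begins: read the wrist's pose just before it.
- ctrl.sign_off(): hands the job in; it is judged then, once.
The state is a dict: "time": time; "qpos": joint angles; "dq": joint speeds; "joint_efforts": joint torques, N m; "eef_pos": TCP position; "tcp_rot": TCP orientation; "contact_force": force on the tool from outside, world axes, zero at the start; "wrist_torque": the same for the moment, N m; "opening": opening from 0.0 (shut) to 1.0 (fully open); "finger_force": force on a finger pad.
Only numpy, scipy, OpenCV 4.12 (cv2) and the standard library are available. Lean on these libraries where they do the work, as an engineer would, in place of code of your own. Each camera call takes 0.05 s, during which the arm holds its last target. There are 200 camera calls.

## Working session

There is one attempt and no reset: what is moved stays moved. The work goes in short steps, Python scripts to look and compute and a shell command to move; the robot and the scene stay as the last step left them, time stands still between calls to the robot, and variables do not carry over. Pictures are saved under pics/ and viewed, at most 14 in all, crops included, and the job is handed in when it is done.

```bash
mkdir -p pics; cat > h.py <<'E'
import numpy as np, cv2
from plant import ctrl
from scipy.spatial.transform import Rotation as R
def cam(name):
    s=ctrl.get_state(); c=ctrl.read_camera(name)
    if name=="wrist":
        T=np.eye(4);T[:3,:3]=R.from_quat(s["tcp_rot"]).as_matrix();T[:3,3]=s["eef_pos"]
        M=T@np.array(c["tool_from_camera"]); c["xyz"]=M[:3,3]; c["rotation"]=M[:3,:3]
    c["xyz"]=np.array(c["xyz"]);c["rotation"]=np.array(c["rotation"])
    return c
def save(c,f): cv2.imwrite("pics/"+f,cv2.cvtColor(c["img"],cv2.COLOR_RGB2BGR))
def cloud(c):
    K=np.array(c["camera_matrix"]);v,u=np.mgrid[:400,:640];d=c["depth"]
    P=np.stack([(u-K[0,2])/K[0,0]*d,-(v-K[1,2])/K[1,1]*d,-d],-1)
    W=P@c["rotation"].T+c["xyz"]; W[d<=0]=np.nan; return W
def ray(c,u,v,z):
    K=np.array(c["camera_matrix"]);r=c["rotation"]@np.array([(u-K[0,2])/K[0,0],-(v-K[1,2])/K[1,1],-1])
    return c["xyz"]+r*(z-c["xyz"][2])/r[2]
def hsv(c): return cv2.cvtColor(c["img"],cv2.COLOR_RGB2HSV)
def blobs(mask,amin=40):
    n,l,st,ce=cv2.connectedComponentsWithStats(mask.astype(np.uint8)); return [(ce[i],st[i],l==i) for i in range(1,n) if st[i,4]>=amin]
E
python3 - <<'E'
from h import *
for n in ("top","side","wrist"):
    c=cam(n); save(c,n+"0.png"); print(n,c["xyz"],c["rotation"].round(2).tolist(),np.array(c["camera_matrix"]).tolist(),(c["depth"]>0).mean(), [k for k in c])
s=ctrl.get_state();print(s)
E
```

```text
top [0.02753283 0.1500167  1.50638751] [-0.1, 0.15, 0.81, -0.55] [[396.0785041430364, 0.0, 315.2847144165837], [0.0, 396.0785041430364, 205.3968403212122], [0.0, 0.0, 1.0]] 0.99593359375 ['img', 'depth', 'camera_matrix', 'xyz', 'rotation']
side [-0.16996666 -0.72592291  0.97691554] [0.39, -0.17, -0.34, 0.84] [[367.848914343967, 0.0, 322.20414023719866], [0.0, 367.848914343967, 195.7080578555134], [0.0, 0.0, 1.0]] 0.996296875 ['img', 'depth', 'camera_matrix', 'xyz', 'rotation']
wrist [0.13900421 0.66397835 0.37325319] [[0.3, -0.92, -0.26], [0.95, 0.29, 0.08], [-0.0, -0.27, 0.96]] [[311.65898586336806, 0.0, 320.9181508898616], [0.0, 311.65898586336806, 199.31410126163397], [0.0, 0.0, 1.0]] 0.9961171875 ['img', 'depth', 'camera_matrix', 'tool_from_camera', 'xyz', 'rotation']
{'time': 0.15, 'qpos': array([ 1.11401161e+00,  2.87001516e-01,  1.57782436e+00, -5.29427859e-06,
        1.27859039e+00, -1.49992067e-01]), 'dq': array([-7.56954425e-04, -3.76273394e-03, -3.17424283e-03,  6.23011118e-05,
        5.16709397e-04, -6.23430115e-04]), 'joint_efforts': array([ 6.84976549e-04, -4.06602108e+01, -2.93140537e+01, -1.33003396e-04,
        3.94742456e-03,  2.40837281e-06]), 'eef_pos': array([0.203596  , 0.64303737, 0.23024755]), 'tcp_rot': array([ 1.52794631e-01,  9.88257542e-01, -8.70919712e-04, -2.69988327e-04]), 'contact_force': array([ 0.45510359, -0.17653179,  0.40295619]), 'wrist_torque': array([0.03338941, 0.01541476, 0.06740274]), 'finger_force': 0.0, 'opening': 1.000956685915371}
```

```bash
sed -i 's|    c\["xyz"\]=np.array(c\["xyz"\]);.*|    c["xyz"]=np.array(c["xyz"]);r=np.array(c["rotation"]);c["rotation"]=r if r.ndim==2 else R.from_quat(r).as_matrix()|' h.py
```

```text
(no output)
```

View pics/top0.png

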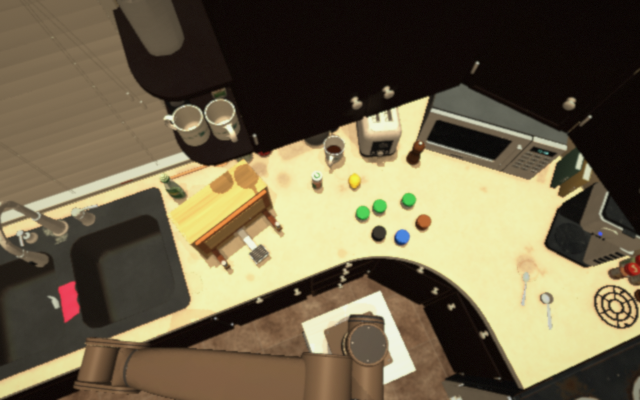

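View pics/side0.png

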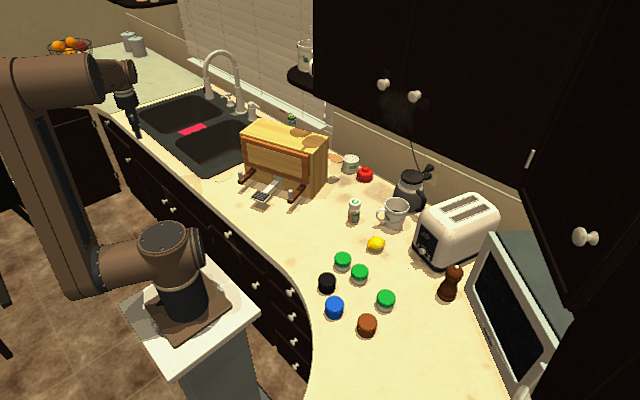

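The top view shows green lids at (363,213), (379,206) and (408,200). The look-alikes are black (378,233), blue (402,237) and brown (423,221). The jar is at (317,180), lemon (354,181), mug (333,150), and the station near (225,215) with its pedal at (257,252). The side view shows the same three green lids at (343,261), (359,273) and (385,299).

```bash
cat > m.py <<'E'
from h import *
import sys
t=cam("top");s=cam("side")
for n,c in (("top",t),("side",s)):
    H=hsv(c)
    for ce,st,m in blobs((H[...,0]>45)&(H[...,0]<75)&(H[...,1]>150)&(H[...,2]>60)):
        print(n,"green",ce.round(1),st[4],ray(c,*ce,.046 if n=="top" else .042).round(4))
if len(sys.argv)>1:
  for n,c in (("top",t),("side",s)):
    W=cloud(c); m=(abs(W[...,2]-.224)<.008)&(W[...,0]>0.2)&(W[...,0]<.75)&(W[...,1]>0.05)&(W[...,1]<.7)
    for ce,st,mm in blobs(m,200):
        P=W[mm]; r=cv2.minAreaRect(P[:,:2].astype(np.float32)); print(n,"cab",r,cv2.boxPoints(r).round(4).tolist(),P[:,2].mean())
  c=t
  crop=cv2.resize(c["img"][150:290,160:440],(800,400),interpolation=cv2.INTER_CUBIC); cv2.imwrite("pics/crop_top.png",crop[...,::-1])
  crop=cv2.resize(s["img"][110:220,220:420],(800,440),interpolation=cv2.INTER_CUBIC); cv2.imwrite("pics/crop_side.png",crop[...,::-1])
E
python3 m.py 1
```

```text
top green [408.1 199.5] 104 [ 0.427  -0.4033  0.046 ]
top green [379.1 206. ] 103 [ 0.4444 -0.285   0.046 ]
top green [362.1 212.6] 105 [ 0.4439 -0.2114  0.046 ]
side green [342.2 259. ] 194 [ 0.4432 -0.2209  0.042 ]
side green [359.2 271.9] 211 [ 0.4436 -0.2943  0.042 ]
side green [385.5 298.1] 253 [ 0.4262 -0.4126  0.042 ]
top cab ((0.6173259615898132, 0.278869092464447), (0.15678390860557556, 0.33036237955093384), 19.177106857299805) [[0.48899999260902405, 0.4090999960899353], [0.5975000262260437, 0.09709999710321426], [0.7455999851226807, 0.1485999971628189], [0.6370999813079834, 0.46059998869895935]] 0.22350967899168384
side cab ((0.6187806129455566, 0.2748255729675293), (0.15955790877342224, 0.3321784734725952), 18.41292953491211) [[0.49059998989105225, 0.40720000863075256], [0.5954999923706055, 0.09200000017881393], [0.7469000220298767, 0.14239999651908875], [0.6420000195503235, 0.4575999975204468]] 0.2234516754860222
```

View pics/crop_top.png

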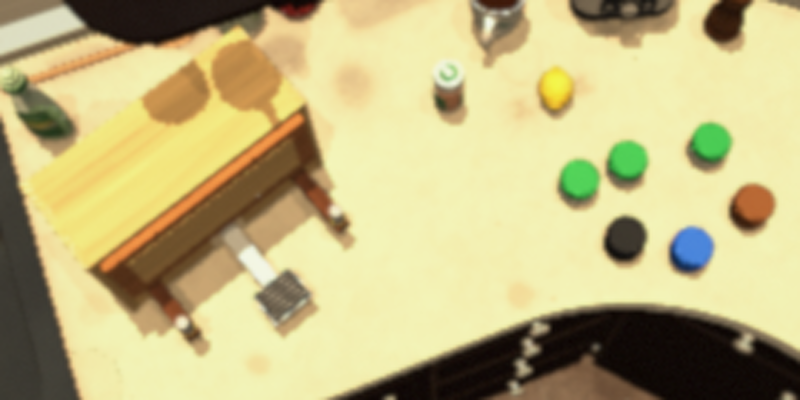

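View pics/crop_side.png

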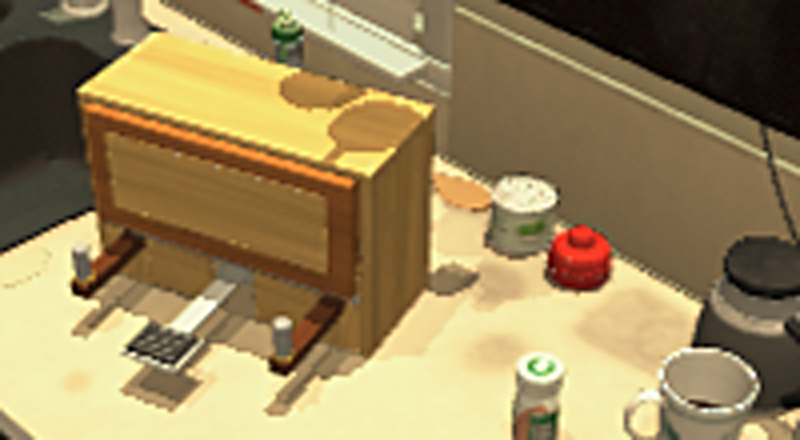

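The top crop shows the right post top at full-image (278,224.5), the left post top at (225,263) and the pad at about (258.5,253). The side crop shows the post tops at (290.5,190) and (240.3,172). The three green-lidded tins are clear of the look-alikes.

```bash
python3 - <<'E'
from h import *
t=cam("top");s=cam("side")
for n,c,L in (("top",t,[(278,224.5),(225.1,263)]),("side",s,[(290.5,190),(240.3,172)])):
    for p in L: print(n,ray(c,*p,.101).round(4))
    W=cloud(c)
    # vertical front face points z .1-.2 (side), bars tops
    m=(W[...,2]>.1)&(W[...,2]<.19)&(W[...,0]>.42)&(W[...,0]<.63)&(W[...,1]>.1)&(W[...,1]<.42)
    if n=="side":
        P=W[m]; 
        d=np.array([np.cos(.325),np.sin(.325)]);q=P[:,:2]@d; P=P[abs(q-np.median(q))<.012]
        u,_,vt=np.linalg.svd(P-P.mean(0),full_matrices=False); print(len(P),P.mean(0),vt[2],np.degrees(np.arctan2(vt[2][1],vt[2][0])))
    m=(W[...,2]>.04)&(W[...,2]<.06)&(W[...,0]>.3)&(W[...,0]<.5)&(W[...,1]>.1)&(W[...,1]<.3)
    for ce,st,mm in blobs(m,20): print(n,"pad?",ce,st[4],np.nanmedian(W[mm],0))
E
```

```text
top [0.5008 0.1125 0.101 ]
top [0.4341 0.3384 0.101 ]
top pad? [257.09897611 251.51535836] 293 [0.44367418 0.22292918 0.05006326]
side [0.5097 0.1105 0.101 ]
side [0.4395 0.3339 0.101 ]
1198 [0.54850503 0.2430123  0.14623029] [0.94525349 0.32628267 0.00595471] 19.04365398592602
side pad? [261.295 195.075] 200 [0.44323044 0.21760739 0.05040076]
```

```bash
python3 -m pendant '[{"dx":-4,"dy":-3,"twist":9},{"dx":-9,"dy":-6,"twist":18},{"dx":-14,"dy":-9.5,"twist":27},{"dx":-19,"dy":-13,"twist":36},{"dx":-24,"dy":-16.5,"dz":1,"twist":45},{"dx":-28,"dy":-19.5,"dz":2,"twist":53.4},{"dx":-31.2,"dy":-21.8,"dz":3,"twist":53.4},{"dx":-31.2,"dy":-21.8,"dz":3,"twist":53.4},{"dx":-31.2,"dy":-21.8,"dz":3,"twist":53.4}]' 60 30
cat > w.py <<'E'
from h import *
import sys
c=cam("wrist");save(c,sys.argv[1]);s=ctrl.get_state()
X=np.array([.9453,.3263,0]);Y=np.array([-.3263,.9453,0])
def S(p): return (np.dot(p,X)-.598,np.dot(p,Y)-.060,p[2])
print("tcp S",np.round(S(s["eef_pos"]),4),s["tcp_rot"].round(4),s["time"])
E
python3 w.py w1.png
```

```text
tcp S [-0.1954  0.4817  0.2312] [ 1.528e-01  9.883e-01 -1.000e-04 -0.000e+00] 0.4$[0]: bad value
```

View pics/w1.png

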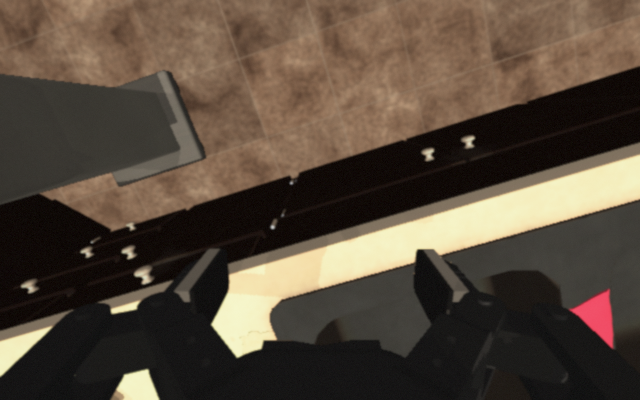

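The call was refused, so the arm hasn't moved; the picture is still the start view, with the sink edge and fingers. I'll retry with all four fields in every row.

```bash
python3 -m pendant '[{"dx":-4,"dy":-3,"dz":0,"twist":9},{"dx":-9,"dy":-6,"dz":0,"twist":18},{"dx":-14,"dy":-9.5,"dz":0,"twist":27},{"dx":-19,"dy":-13,"dz":0,"twist":36},{"dx":-24,"dy":-16.5,"dz":1,"twist":45},{"dx":-28,"dy":-19.5,"dz":2,"twist":53.4},{"dx":-31.2,"dy":-21.8,"dz":3,"twist":53.4},{"dx":-31.2,"dy":-21.8,"dz":3,"twist":53.4},{"dx":-31.2,"dy":-21.8,"dz":3,"twist":53.4}]' 60 30
python3 w.py w1b.png
```

```text
time: 1.52
eef_pos: [0.4353, 0.3418, 0.2016]
tcp_rot: [0.581, 0.814, 0.0, -0.0]
contact_force: [-0.8, -0.1, -0.2]
opening: 0.598
finger_force: 0.0
tcp S [-0.075   0.1215  0.2018] [ 5.803e-01  8.144e-01  4.000e-04 -0.000e+00] 1.575
```

View pics/w1b.png

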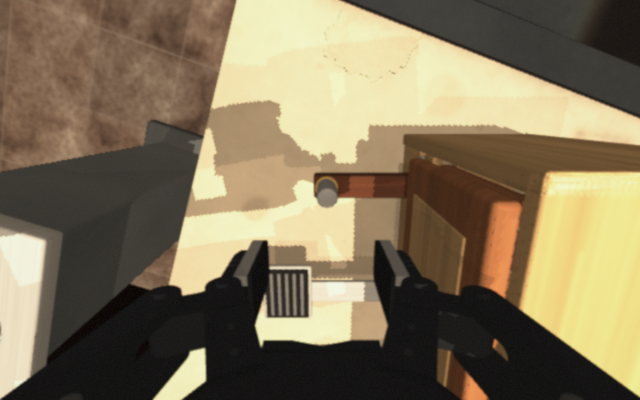

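The wrist view shows the left post's top at about (327,197), the pad's centre at (288,292) and the cabinet front to the right.

```bash
cat >> w.py <<'E'
for a in sys.argv[2:]:
    u,v,z=map(float,a.split(",")); print(a,np.round(S(ray(c,u,v,z)),4))
E
python3 w.py tmp.png 327,197,.101 327,187,.085 288,292,.052 268,292,.052 310,292,.052
```

```text
tcp S [-0.075   0.1217  0.2019] [5.800e-01 8.146e-01 5.000e-04 1.000e-04] 1.625
327,197,.101 [-0.0691  0.1235  0.101 ]
327,187,.085 [-0.0688  0.1281  0.085 ]
288,292,.052 [-0.109   0.0055  0.052 ]
268,292,.052 [-0.1303  0.0055  0.052 ]
310,292,.052 [-0.0856  0.0055  0.052 ]
```

```bash
sed -i 's/-\.598/-.612/; s/-\.060,p/-.063,p/' w.py
python3 -m pendant '[{"dx":0.2,"dy":0.6,"dz":6,"twist":0},{"dx":0.2,"dy":0.6,"dz":11,"twist":0},{"dx":0.2,"dy":0.6,"dz":13.2,"twist":0},{"dx":0.2,"dy":0.6,"dz":13.2,"twist":0}]' 
python3 -m pendant '[{"dx":0,"dy":0,"dz":0,"twist":0},{"dx":0,"dy":0,"dz":0,"twist":0},{"dx":0,"dy":0,"dz":0,"twist":0},{"dx":0,"dy":0,"dz":0,"twist":0},{"dx":0,"dy":0,"dz":0,"twist":0}]' 0 25
```

```text
time: 2.12
eef_pos: [0.4384, 0.3455, 0.0674]
tcp_rot: [0.58, 0.815, -0.002, -0.001]
contact_force: [1.0, 0.9, 0.6]
opening: 0.6
finger_force: 0.0
time: 2.75
eef_pos: [0.4412, 0.3462, 0.0714]
tcp_rot: [0.581, 0.814, 0.001, 0.0]
contact_force: [-2.4, 0.8, 5.7]
opening: 0.203
finger_force: 25.4
```

```bash
python3 -m pendant '[{"dx":0,"dy":-0.3,"dz":-0.4,"twist":0},{"dx":0,"dy":-2,"dz":-0.4,"twist":0},{"dx":0,"dy":-4,"dz":-0.4,"twist":0},{"dx":0,"dy":-6,"dz":-0.4,"twist":0},{"dx":0,"dy":-7.2,"dz":-0.4,"twist":0},{"dx":0,"dy":-7.8,"dz":-0.4,"twist":0},{"dx":0,"dy":-7.8,"dz":-0.4,"twist":0},{"dx":0,"dy":-7.8,"dz":-0.4,"twist":0}]'; python3 w.py tmp.png
```

```text
time: 3.75
eef_pos: [0.3699, 0.3216, 0.0718]
tcp_rot: [0.581, 0.814, 0.006, 0.002]
contact_force: [14.8, 11.7, -23.9]
opening: 0.203
finger_force: 26.1
tcp S [-0.1575  0.1203  0.0718] [0.581  0.8139 0.0058 0.0022] 3.8
```

```bash
python3 -m pendant '[{"dx":0,"dy":0,"dz":0,"twist":0},{"dx":0,"dy":0,"dz":0,"twist":0},{"dx":0,"dy":0,"dz":0,"twist":0},{"dx":0,"dy":0,"dz":-6,"twist":0},{"dx":-4,"dy":1,"dz":-11,"twist":0},{"dx":-10,"dy":3,"dz":-12,"twist":0},{"dx":-16,"dy":5,"dz":-12,"twist":0},{"dx":-22,"dy":6,"dz":-12,"twist":0},{"dx":-23.5,"dy":6.2,"dz":-12,"twist":0},{"dx":-23.5,"dy":6.2,"dz":-12,"twist":0}]' 60; python3 w.py w2.png
```

```text
time: 5.05
eef_pos: [0.5019, 0.1174, 0.1934]
tcp_rot: [0.581, 0.814, 0.0, -0.0]
contact_force: [0.1, -0.2, -0.7]
opening: 0.603
finger_force: 0.0
tcp S [-0.0994 -0.1147  0.1932] [ 5.808e-01  8.141e-01 -0.000e+00 -5.000e-04] 5.1
```

View pics/w2.png

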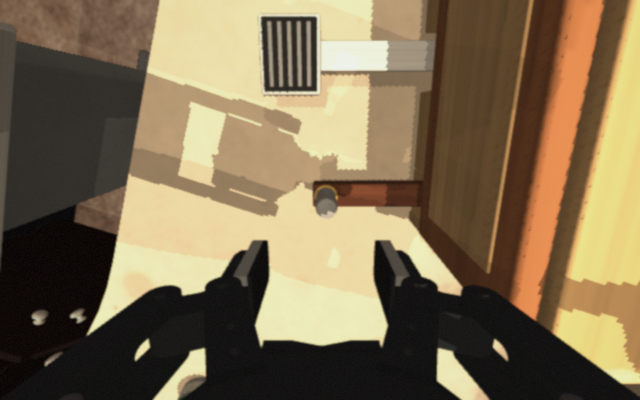

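The right post's top is at about (326,207), and the pad's centre at (290,55).

```bash
python3 w.py tmp.png 326,207,.101 290,55,.052
```

```text
tcp S [-0.0995 -0.1141  0.1932] [ 5.802e-01  8.145e-01 -0.000e+00 -5.000e-04] 5.15
326,207,.101 [-0.0946 -0.1185  0.101 ]
290,55,.052 [-1.245e-01 -1.000e-04  5.200e-02]
```

Pad at (-0.1245, 0), which confirms the station frame. Now descend, grip and pull.

```bash
python3 -m pendant '[{"dx":-0.5,"dy":0.5,"dz":6,"twist":0},{"dx":-0.5,"dy":0.5,"dz":11,"twist":0},{"dx":-0.5,"dy":0.5,"dz":11.9,"twist":0},{"dx":-0.5,"dy":0.5,"dz":11.9,"twist":0}]' 
python3 -m pendant '[{"dx":0,"dy":0,"dz":0,"twist":0},{"dx":0,"dy":0,"dz":0,"twist":0},{"dx":0,"dy":0,"dz":0,"twist":0},{"dx":0,"dy":0,"dz":0,"twist":0}]' 0 25; python3 w.py tmp.png
```

```text
time: 5.65
eef_pos: [0.5082, 0.1159, 0.0749]
tcp_rot: [0.58, 0.815, 0.0, -0.0]
contact_force: [1.0, 0.2, 0.5]
opening: 0.605
finger_force: 0.0
time: 6.15
eef_pos: [0.5095, 0.115, 0.0767]
tcp_rot: [0.581, 0.814, 0.001, 0.001]
contact_force: [-2.0, -0.9, 6.7]
opening: 0.199
finger_force: 25.0
tcp S [-0.0929 -0.1206  0.0767] [0.5806 0.8142 0.0009 0.001 ] 6.2
```

```bash
python3 -m pendant '[{"dx":0,"dy":-0.3,"dz":0,"twist":0},{"dx":0,"dy":-2,"dz":0,"twist":0},{"dx":0,"dy":-4,"dz":0,"twist":0},{"dx":0,"dy":-5.7,"dz":0,"twist":0},{"dx":0,"dy":-6.5,"dz":0,"twist":0},{"dx":0,"dy":-6.7,"dz":0,"twist":0},{"dx":0,"dy":-6.7,"dz":0,"twist":0}]'; python3 w.py tmp.png
```

```text
time: 7.08
eef_pos: [0.4483, 0.0938, 0.0767]
tcp_rot: [0.581, 0.814, 0.004, 0.003]
contact_force: [4.4, 4.8, 2.5]
opening: 0.194
finger_force: 25.6
tcp S [-0.1576 -0.1206  0.0767] [0.5811 0.8138 0.0038 0.0032] 7.125
```

```bash
python3 -m pendant '[{"dx":0,"dy":-0.4,"dz":0,"twist":0},{"dx":0,"dy":-0.4,"dz":0,"twist":0},{"dx":0,"dy":-0.4,"dz":0,"twist":0}]'; python3 w.py tmp.png
python3 -m pendant '[{"dx":0,"dy":0,"dz":0,"twist":0},{"dx":0,"dy":0.2,"dz":0,"twist":0},{"dx":0,"dy":0.2,"dz":0,"twist":0},{"dx":0,"dy":0.3,"dz":-6,"twist":0},{"dx":6,"dy":3,"dz":-8,"twist":0},{"dx":12,"dy":3.2,"dz":-8,"twist":0},{"dx":12,"dy":3.2,"dz":-8,"twist":0},{"dx":12,"dy":3.2,"dz":-8,"twist":0}]' 60; python3 w.py w3.png
```

```text
time: 7.5
eef_pos: [0.4482, 0.0938, 0.0768]
tcp_rot: [0.582, 0.813, 0.009, 0.007]
contact_force: [18.6, 11.9, -9.2]
opening: 0.203
finger_force: 26.2
tcp S [-0.1577 -0.1206  0.0768] [0.5818 0.8133 0.0085 0.0068] 7.55
time: 8.55
eef_pos: [0.4318, 0.2154, 0.1539]
tcp_rot: [0.58, 0.815, -0.001, -0.0]
contact_force: [0.4, 0.3, -0.2]
opening: 0.598
finger_force: 0.0
tcp S [-0.1335 -0.0009  0.1538] [ 5.807e-01  8.141e-01 -6.000e-04 -1.000e-04] 8.6
```

```bash
python3 -m pendant '[{"dx":0.1,"dy":-0.45,"dz":0,"twist":0},{"dx":0.1,"dy":-0.45,"dz":3,"twist":0},{"dx":0.1,"dy":-0.45,"dz":6,"twist":0},{"dx":0.1,"dy":-0.45,"dz":9,"twist":0},{"dx":0.1,"dy":-0.45,"dz":11,"twist":0},{"dx":0.1,"dy":-0.45,"dz":12,"twist":0},{"dx":0.1,"dy":-0.45,"dz":13,"twist":0},{"dx":0.1,"dy":-0.45,"dz":13.4,"twist":0},{"dx":0.1,"dy":-0.45,"dz":13.4,"twist":0}]' 0; python3 w.py tmp.png
```

```text
time: 9.72
eef_pos: [0.4266, 0.2138, 0.02]
tcp_rot: [0.581, 0.814, -0.002, -0.001]
contact_force: [-3.0, -2.3, 3.1]
opening: 0.001
finger_force: 1.9
tcp S [-0.1385  0.      0.0202] [ 5.810e-01  8.139e-01 -1.000e-03 -7.000e-04] 9.775
```

```bash
python3 -m pendant '[{"dx":0,"dy":0,"dz":0.4,"twist":0},{"dx":0,"dy":0,"dz":0.7,"twist":0},{"dx":0,"dy":0,"dz":0.7,"twist":0},{"dx":0,"dy":0,"dz":0.7,"twist":0}]'; python3 w.py w4.png; python3 - <<'E'
from h import *
c=cam("side");cv2.imwrite("pics/s4.png",cv2.resize(c["img"][90:250,180:380],(800,600))[...,::-1])
E
```

```text
time: 10.28
eef_pos: [0.428, 0.2145, 0.0164]
tcp_rot: [0.58, 0.814, -0.002, -0.001]
contact_force: [-11.5, -6.5, 24.6]
opening: -0.001
finger_force: 13.1
tcp S [-0.1375  0.0002  0.0164] [ 5.803e-01  8.144e-01 -1.500e-03 -5.000e-04] 10.325
```

View pics/s4.png

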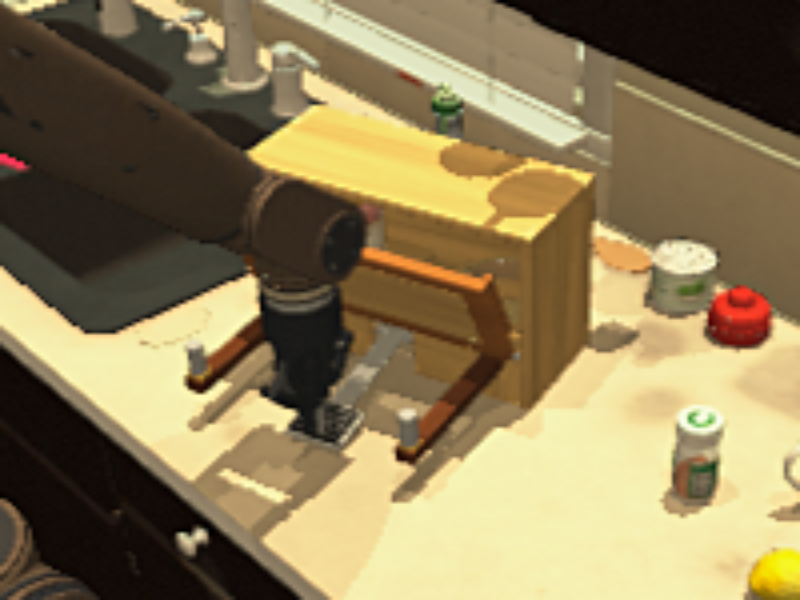

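Pedal at its stop (24.6 N) with the flap ajar and both bars out. Now I go up and behind the flap's upper edge.

```bash
python3 -m pendant '[{"dx":0,"dy":0,"dz":-3,"twist":0},{"dx":0,"dy":0,"dz":-9,"twist":0},{"dx":0,"dy":0,"dz":-15,"twist":0},{"dx":0,"dy":0,"dz":-21,"twist":0},{"dx":0,"dy":0,"dz":-25.5,"twist":0},{"dx":0,"dy":3,"dz":-25.5,"twist":0},{"dx":0,"dy":8,"dz":-25.5,"twist":0},{"dx":0,"dy":11.3,"dz":-25.5,"twist":0},{"dx":0,"dy":11.3,"dz":-25.5,"twist":0},{"dx":0,"dy":11.3,"dz":-25.5,"twist":0}]' 0; python3 w.py w5.png
```

```text
time: 11.62
eef_pos: [0.5344, 0.2517, 0.2682]
tcp_rot: [0.581, 0.814, 0.0, 0.0]
contact_force: [-0.3, -0.2, 0.3]
opening: 0.002
finger_force: 0.0
tcp S [-0.025   0.0007  0.2684] [5.806e-01 8.142e-01 3.000e-04 1.000e-04] 11.675
```

View pics/w5.png

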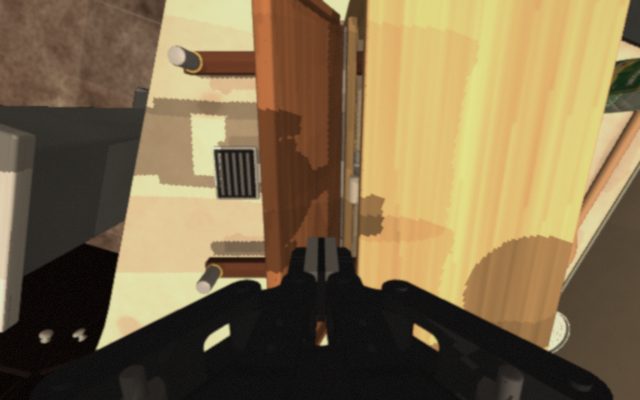

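Closed fingers at (322,255) sit over the gap between the flap edge (px 277) and the cabinet (px 362).

```bash
python3 -m pendant '[{"dx":0,"dy":0,"dz":3,"twist":0},{"dx":0,"dy":0,"dz":6,"twist":0},{"dx":0,"dy":0,"dz":8.6,"twist":0},{"dx":0,"dy":0,"dz":8.6,"twist":0},{"dx":0,"dy":-1,"dz":9,"twist":0},{"dx":0,"dy":-2,"dz":9.7,"twist":0},{"dx":0,"dy":-3,"dz":10.6,"twist":0},{"dx":0,"dy":-3,"dz":10.6,"twist":0}]'; python3 w.py w6.png
```

```text
time: 12.68
eef_pos: [0.5044, 0.2416, 0.161]
tcp_rot: [0.581, 0.814, -0.001, -0.001]
contact_force: [-0.2, -0.4, -0.1]
opening: 0.001
finger_force: 0.0
tcp S [-0.0557  0.0007  0.1614] [ 5.806e-01  8.142e-01 -8.000e-04 -6.000e-04] 12.725
```

View pics/w6.png

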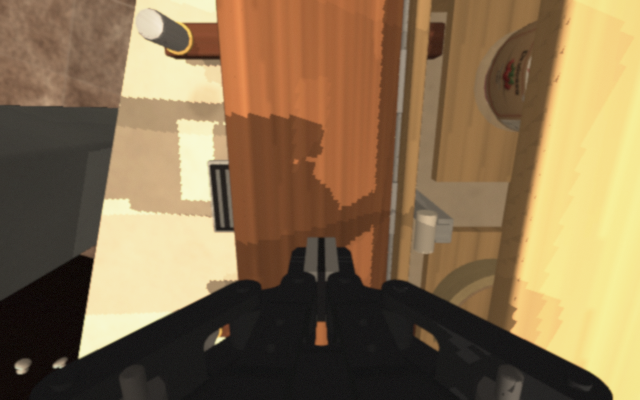

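The flap has swung further out and the fingers are on its inner face. Continue the arc down.

```bash
python3 -m pendant '[{"dx":0,"dy":-1.2,"dz":1.2,"twist":0},{"dx":0,"dy":-2.2,"dz":2.7,"twist":0},{"dx":0,"dy":-3,"dz":4.2,"twist":0},{"dx":0,"dy":-3.6,"dz":5.7,"twist":0},{"dx":0,"dy":-3.9,"dz":6.8,"twist":0},{"dx":0,"dy":-4,"dz":7.8,"twist":0},{"dx":0,"dy":-4,"dz":8.4,"twist":0},{"dx":0,"dy":-4,"dz":8.8,"twist":0},{"dx":0,"dy":-4,"dz":8.8,"twist":0}]'; python3 w.py w7.png
```

```text
time: 13.85
eef_pos: [0.4684, 0.2291, 0.0751]
tcp_rot: [0.58, 0.814, -0.0, -0.0]
contact_force: [-3.2, -1.4, 4.8]
opening: 0.0
finger_force: 2.4
tcp S [-0.0945  0.0007  0.075 ] [ 5.805e-01  8.143e-01 -4.000e-04 -2.000e-04] 13.9
```

```bash
python3 -m pendant '[{"dx":0,"dy":0,"dz":0.3,"twist":0},{"dx":0,"dy":0,"dz":0.5,"twist":0},{"dx":0,"dy":0,"dz":0.5,"twist":0}]'
python3 -m pendant '[{"dx":0,"dy":0,"dz":-4,"twist":0},{"dx":0,"dy":0,"dz":-10,"twist":0},{"dx":0,"dy":-2,"dz":-16,"twist":0},{"dx":0,"dy":-4,"dz":-17,"twist":0},{"dx":0,"dy":-4,"dz":-17,"twist":0}]' 100; python3 w.py w8.png; python3 m.py; python3 - <<'E'
from h import *
c=cam("wrist");W=cloud(c);X=np.array([.9453,.3263,0]);Y=np.array([-.3263,.9453,0])
a=W@X-.612;b=W@Y-.063
for lo in (-.13,-.11,-.09,-.07,-.05,-.03): 
  m=(a>lo)&(a<lo+.02)&(abs(b-.06)<.06)&(W[...,2]<.15);print(lo,m.sum(),np.median(W[m][:,2]).round(4))
E
```

```text
time: 14.28
eef_pos: [0.4687, 0.2292, 0.0749]
tcp_rot: [0.58, 0.815, -0.002, -0.001]
contact_force: [-15.3, -5.2, 30.8]
opening: -0.003
finger_force: 15.5
time: 14.9
eef_pos: [0.4309, 0.2162, 0.241]
tcp_rot: [0.58, 0.814, 0.002, 0.001]
contact_force: [-0.0, 0.4, -0.3]
opening: 0.999
finger_force: 0.0
tcp S [-0.1343  0.0007  0.2395] [5.806e-01 8.142e-01 7.000e-04 6.000e-04] 14.95
top green [408.1 199.5] 104 [ 0.427  -0.4033  0.046 ]
top green [379.1 206. ] 102 [ 0.4444 -0.2848  0.046 ]
top green [362.2 212.7] 102 [ 0.4433 -0.2117  0.046 ]
side green [342.2 259. ] 194 [ 0.4432 -0.2209  0.042 ]
side green [359.2 271.8] 210 [ 0.4436 -0.2942  0.042 ]
side green [385.5 298.1] 253 [ 0.4262 -0.4126  0.042 ]
-0.13 2719 0.0756
-0.11 2730 0.0756
-0.09 2726 0.0756
-0.07 2732 0.0757
-0.05 2734 0.0757
-0.03 2718 0.0757
```

Flap level (surface at z ≈ 0.0757). Now to the first tin.

```bash
python3 -m pendant '[{"dx":-5,"dy":-1.5,"dz":0,"twist":0},{"dx":-10.5,"dy":-3,"dz":0,"twist":0},{"dx":-16,"dy":-5,"dz":0,"twist":0},{"dx":-22,"dy":-7,"dz":0,"twist":0},{"dx":-28,"dy":-9,"dz":1,"twist":0},{"dx":-34,"dy":-11,"dz":2,"twist":0},{"dx":-39,"dy":-12.5,"dz":3,"twist":0},{"dx":-41.2,"dy":-12.9,"dz":4,"twist":0},{"dx":-41.2,"dy":-12.9,"dz":4,"twist":0},{"dx":-41.2,"dy":-12.9,"dz":4,"twist":0}]' 100; cat > g.py <<'E'
from h import *
X=np.array([.9453,.3263,0]);Y=np.array([-.3263,.9453,0])
c=cam("wrist");H=hsv(c);p=ctrl.get_state()["eef_pos"]
print("tcp",p.round(4),"q",ctrl.get_state()["qpos"].round(2))
for ce,st,m in blobs((H[...,0]>45)&(H[...,0]<75)&(H[...,1]>150)&(H[...,2]>60),150):
    W=cloud(c)[m];z=np.nanmedian(W[:,2]);k=cv2.minEnclosingCircle(np.argwhere(m)[:,::-1].astype(np.float32))
    # lid top only
    t=W[W[:,2]>np.nanpercentile(W[:,2],90)-.006];q=cv2.minEnclosingCircle(t[:,:2].astype(np.float32))
    d=np.array([*q[0],0])-np.array([p[0],p[1],0])
    print("green",ce.round(0),st[4],"top z",z.round(4),"centre",np.round(q[0],4),"r",round(q[1],4),"dx dy cm",round(d@Y*100,2),round(d@X*100,2), "S",round(np.array([*q[0],0])@X-.612,4),round(np.array([*q[0],0])@Y-.063,4))
E
python3 g.py; python3 w.py w9.png
```

```text
time: 16.35
eef_pos: [0.4428, -0.215, 0.1985]
tcp_rot: [0.58, 0.814, 0.0, -0.001]
contact_force: [-0.5, 0.5, 0.1]
opening: 1.002
finger_force: 0.0
tcp [ 0.4429 -0.2147  0.199 ] q [-0.66 -0.09  2.05  0.    1.19 -0.99]
green [338. 174.] 206 top z 0.0453 centre [ 0.4537 -0.202 ] r 0.0204 dx dy cm 0.85 1.43 S -0.2491 -0.402
green [304. 241.] 407 top z 0.0451 centre [ 0.4476 -0.2869] r 0.0267 dx dy cm -6.98 -1.92 S -0.2825 -0.4803
green [253. 334.] 1223 top z 0.0448 centre [ 0.4245 -0.3209] r 0.1109 dx dy cm -9.43 -5.2 S -0.3154 -0.5048
tcp S [-0.2632 -0.4105  0.1993] [ 5.800e-01  8.146e-01  1.000e-04 -1.000e-04] 16.45
```

View pics/w9.png

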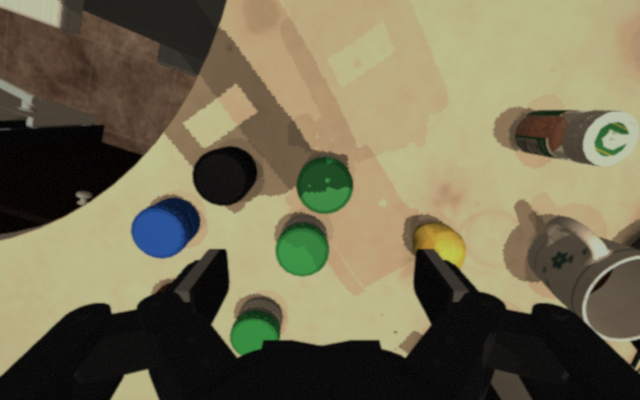

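Tin 1's lid is at (325,184), tin 2's at (303,248) and tin 3's at (256,333); the lemon is at (440,243) and the jar at (590,138). The shadow broke my mask, so I'm widening it.

```bash
cat > g.py <<'E'
from h import *
X=np.array([.9453,.3263,0]);Y=np.array([-.3263,.9453,0])
c=cam("wrist");H=hsv(c);p=ctrl.get_state()["eef_pos"]
print("tcp",p.round(4),"q",ctrl.get_state()["qpos"].round(2))
def rep(n,ce,z,k):
    q=ray(c,*ce,z);d=q-p
    print(n,np.round(ce),k,"centre",q[:2].round(4),"dx dy cm",round(d@Y*100,2),round(d@X*100,2), "S",round(q@X-.612,4),round(q@Y-.063,4))
for n,a,b in (("green",45,80),("yellow",20,32)):
  for ce,st,m in blobs(cv2.morphologyEx(((H[...,0]>=a)&(H[...,0]<=b)&(H[...,1]>(110 if n=="green" else 190))&(H[...,2]>25)).astype(np.uint8),5,np.ones((5,5))),300):
    (x,y),r=cv2.minEnclosingCircle(np.argwhere(m)[:,::-1].astype(np.float32))
    rep(n,(x,y),.042 if n=="green" else .03,(st[4],round(r,1)))
E
python3 g.py
```

```text
tcp [ 0.4431 -0.2146  0.1996] q [-0.66 -0.09  2.05  0.    1.19 -0.99]
```

```bash
sed -i 's/,5,np.ones/,cv2.MORPH_OPEN,np.ones/' g.py; python3 g.py
```

```text
tcp [ 0.4432 -0.2147  0.1997] q [-0.66 -0.09  2.05  0.    1.19 -0.99]
green [324. 185.] (np.int32(2398), 27.8) centre [ 0.4472 -0.2141] dx dy cm -0.07 0.4 S -0.2591 -0.4113
green [302. 249.] (np.int32(2137), 26.3) centre [ 0.4476 -0.2868] dx dy cm -6.96 -1.93 S -0.2825 -0.4802
green [254. 334.] (np.int32(1571), 25.0) centre [ 0.4297 -0.4041] dx dy cm -17.46 -7.46 S -0.3377 -0.5852
```

```bash
python3 -m pendant '[{"dx":-0.1,"dy":0.3,"dz":5,"twist":0},{"dx":-0.1,"dy":0.3,"dz":10,"twist":0},{"dx":-0.1,"dy":0.3,"dz":15,"twist":0},{"dx":-0.1,"dy":0.3,"dz":18.5,"twist":0},{"dx":-0.1,"dy":0.3,"dz":18.9,"twist":0},{"dx":-0.1,"dy":0.3,"dz":18.9,"twist":0}]' 
python3 -m pendant '[{"dx":0,"dy":0,"dz":0,"twist":0},{"dx":0,"dy":0,"dz":0,"twist":0},{"dx":0,"dy":0,"dz":0,"twist":0},{"dx":0,"dy":0,"dz":0,"twist":0}]' 0 30; python3 w.py tmp.png
```

```text
time: 17.3
eef_pos: [0.4469, -0.2158, 0.0115]
tcp_rot: [0.58, 0.814, -0.0, 0.001]
contact_force: [0.6, -0.9, -0.1]
opening: 1.004
finger_force: 0.0
time: 17.8
eef_pos: [0.4473, -0.2164, 0.0123]
tcp_rot: [0.58, 0.814, -0.0, 0.002]
contact_force: [-0.3, 0.0, 6.0]
opening: 0.643
finger_force: 31.9
tcp S [-0.2598 -0.4135  0.0123] [ 0.5805  0.8143 -0.      0.0016] 17.85
```

```bash
python3 -m pendant '[{"dx":0,"dy":0,"dz":-5,"twist":0},{"dx":0,"dy":0,"dz":-10,"twist":0},{"dx":2,"dy":0,"dz":-15,"twist":0},{"dx":7,"dy":2,"dz":-17,"twist":0},{"dx":12.5,"dy":4.5,"dz":-17,"twist":0},{"dx":18,"dy":7,"dz":-17,"twist":0},{"dx":23.5,"dy":9.5,"dz":-17,"twist":0},{"dx":29,"dy":12,"dz":-17,"twist":0},{"dx":34,"dy":14.5,"dz":-17,"twist":0},{"dx":39,"dy":16.5,"dz":-17,"twist":0}]'
python3 -m pendant '[{"dx":5,"dy":1,"dz":0,"twist":0},{"dx":10.3,"dy":2,"dz":0,"twist":0},{"dx":10.3,"dy":2,"dz":3,"twist":0},{"dx":10.3,"dy":2,"dz":6,"twist":0},{"dx":10.3,"dy":2,"dz":8,"twist":0},{"dx":10.3,"dy":2,"dz":8,"twist":0}]'; python3 w.py tmp.png
```

```text
time: 19.1
eef_pos: [0.4747, 0.2089, 0.1807]
tcp_rot: [0.58, 0.814, 0.0, 0.0]
contact_force: [1.2, -0.3, -2.3]
opening: 0.646
finger_force: 32.9
time: 19.85
eef_pos: [0.4585, 0.3102, 0.0984]
tcp_rot: [0.58, 0.814, -0.002, -0.001]
contact_force: [-0.1, 0.4, -1.9]
opening: 0.639
finger_force: 32.9
tcp S [-0.0761  0.0806  0.0999] [ 5.806e-01  8.142e-01 -7.000e-04 -4.000e-04] 19.9
```

```bash
python3 -m pendant '[{"dx":0,"dy":0,"dz":0.7,"twist":0},{"dx":0,"dy":0,"dz":1.1,"twist":0},{"dx":0,"dy":0,"dz":1.1,"twist":0}]'; python3 w.py tmp.png
```

```text
time: 20.27
eef_pos: [0.4602, 0.3108, 0.0893]
tcp_rot: [0.581, 0.814, -0.0, -0.0]
contact_force: [-0.2, -0.7, -1.5]
opening: 0.643
finger_force: 32.9
tcp S [-0.0754  0.0806  0.0895] [5.806e-01 8.142e-01 1.000e-04 1.000e-04] 20.325
```

```bash
python3 -m pendant '[{"dx":0,"dy":0,"dz":0.15,"twist":0},{"dx":0,"dy":0,"dz":0.15,"twist":0}]'
python3 -m pendant '[{"dx":0,"dy":0,"dz":0,"twist":0},{"dx":0,"dy":0,"dz":0,"twist":0},{"dx":0,"dy":0,"dz":0,"twist":0},{"dx":0,"dy":0,"dz":-3,"twist":0},{"dx":0,"dy":0,"dz":-9,"twist":0},{"dx":-4,"dy":-2,"dz":-14,"twist":0},{"dx":-10,"dy":-4,"dz":-15,"twist":0},{"dx":-10,"dy":-4,"dz":-15,"twist":0}]' 95; python3 g.py; python3 m.py
```

```text
time: 20.58
eef_pos: [0.4602, 0.3109, 0.0878]
tcp_rot: [0.581, 0.814, 0.0, -0.0]
contact_force: [-0.4, -0.4, -1.5]
opening: 0.648
finger_force: 32.9
time: 21.58
eef_pos: [0.4559, 0.201, 0.2399]
tcp_rot: [0.582, 0.813, 0.001, 0.002]
contact_force: [-0.1, 1.4, 0.3]
opening: 0.949
finger_force: 0.0
tcp [0.4555 0.2017 0.239 ] q [ 0.21 -0.12  2.   -0.    1.26 -0.12]
green [369.  65.] (np.int32(4209), 38.4) centre [0.467  0.3256] dx dy cm 11.33 5.12 S -0.0644 0.0924
top green [408.2 199.5] 103 [ 0.427  -0.4036  0.046 ]
top green [379.1 206. ] 102 [ 0.4444 -0.2848  0.046 ]
top green [230.4 253.8] 108 [0.4763 0.3168 0.046 ]
side green [248.1 170.3] 122 [0.5116 0.3926 0.042 ]
side green [359.2 271.9] 211 [ 0.4436 -0.2943  0.042 ]
side green [385.5 298.1] 253 [ 0.4262 -0.4126  0.042 ]
```

```bash
python3 -m pendant '[{"dx":-4,"dy":-1.5,"dz":0,"twist":0},{"dx":-9.5,"dy":-3.5,"dz":0,"twist":0},{"dx":-15,"dy":-5.5,"dz":0,"twist":0},{"dx":-20.5,"dy":-7.5,"dz":0,"twist":0},{"dx":-26,"dy":-9.5,"dz":0,"twist":0},{"dx":-31.5,"dy":-11.5,"dz":1,"twist":0},{"dx":-37,"dy":-13.5,"dz":2,"twist":0},{"dx":-42.5,"dy":-15.5,"dz":3,"twist":0},{"dx":-45.9,"dy":-16.8,"dz":4,"twist":0},{"dx":-45.9,"dy":-16.8,"dz":4,"twist":0}]' 100; python3 -m pendant '[{"dx":0,"dy":0,"dz":0,"twist":0}]'; python3 g.py
```

```text
time: 22.98
eef_pos: [0.4457, -0.286, 0.1955]
tcp_rot: [0.581, 0.814, 0.0, -0.002]
contact_force: [-0.4, 0.6, -0.3]
opening: 1.003
finger_force: 0.0
time: 23.1
eef_pos: [0.4462, -0.284, 0.197]
tcp_rot: [0.58, 0.815, 0.0, -0.001]
contact_force: [0.0, 0.4, -0.6]
opening: 1.001
finger_force: 0.0
tcp [ 0.4463 -0.2839  0.1974] q [-0.76 -0.01  1.97  0.    1.18 -1.09]
green [320. 189.] (np.int32(2410), 27.9) centre [ 0.4479 -0.2878] dx dy cm -0.42 0.02 S -0.2825 -0.4812
green [269. 284.] (np.int32(2053), 26.2) centre [ 0.4294 -0.4048] dx dy cm -10.88 -5.55 S -0.3382 -0.5858
```

```bash
python3 -m pendant '[{"dx":-0.5,"dy":0,"dz":5,"twist":0},{"dx":-0.5,"dy":0,"dz":10,"twist":0},{"dx":-0.5,"dy":0,"dz":15,"twist":0},{"dx":-0.5,"dy":0,"dz":18.3,"twist":0},{"dx":-0.5,"dy":0,"dz":18.7,"twist":0},{"dx":-0.5,"dy":0,"dz":18.7,"twist":0}]' 
python3 -m pendant '[{"dx":0,"dy":0,"dz":0,"twist":0},{"dx":0,"dy":0,"dz":0,"twist":0},{"dx":0,"dy":0,"dz":0,"twist":0},{"dx":0,"dy":0,"dz":0,"twist":0}]' 0 30; python3 w.py tmp.png
```

```text
time: 23.9
eef_pos: [0.4485, -0.29, 0.0121]
tcp_rot: [0.58, 0.815, -0.0, 0.001]
contact_force: [0.6, -0.1, 0.8]
opening: 1.002
finger_force: 0.0
time: 24.4
eef_pos: [0.4485, -0.2911, 0.0129]
tcp_rot: [0.581, 0.814, -0.0, 0.001]
contact_force: [-0.5, 1.5, 5.8]
opening: 0.643
finger_force: 32.3
tcp S [-0.283  -0.4845  0.0129] [ 5.806e-01  8.142e-01 -1.000e-04  1.500e-03] 24.45
```

```bash
python3 -m pendant '[{"dx":0,"dy":0,"dz":-5,"twist":0},{"dx":0,"dy":0,"dz":-10,"twist":0},{"dx":2,"dy":0,"dz":-15,"twist":0},{"dx":7,"dy":2,"dz":-17,"twist":0},{"dx":12.5,"dy":4.5,"dz":-17,"twist":0},{"dx":18,"dy":7,"dz":-17,"twist":0},{"dx":23.5,"dy":9.5,"dz":-17,"twist":0},{"dx":29,"dy":12,"dz":-17,"twist":0},{"dx":34,"dy":14.5,"dz":-17,"twist":0},{"dx":39,"dy":17,"dz":-17,"twist":0}]'
python3 -m pendant '[{"dx":5,"dy":2,"dz":0,"twist":0},{"dx":9.4,"dy":3.8,"dz":0,"twist":0},{"dx":9.4,"dy":3.8,"dz":3,"twist":0},{"dx":9.4,"dy":3.8,"dz":6,"twist":0},{"dx":9.4,"dy":3.8,"dz":8,"twist":0},{"dx":9.4,"dy":3.8,"dz":8.6,"twist":0},{"dx":9.4,"dy":3.8,"dz":8.6,"twist":0}]'; python3 w.py tmp.png
```

```text
time: 25.7
eef_pos: [0.4807, 0.1358, 0.1811]
tcp_rot: [0.581, 0.814, 0.0, 0.0]
contact_force: [1.1, -0.6, -0.8]
opening: 0.649
finger_force: 32.9
time: 26.58
eef_pos: [0.4863, 0.2351, 0.095]
tcp_rot: [0.581, 0.814, -0.0, -0.0]
contact_force: [0.1, 0.3, -1.7]
opening: 0.648
finger_force: 32.9
tcp S [-0.075   0.0005  0.0957] [5.806e-01 8.142e-01 5.000e-04 4.000e-04] 26.625
```

```bash
python3 -m pendant '[{"dx":0,"dy":0,"dz":0.5,"twist":0},{"dx":0,"dy":0,"dz":0.75,"twist":0},{"dx":0,"dy":0,"dz":0.75,"twist":0}]'
python3 -m pendant '[{"dx":0,"dy":0,"dz":0,"twist":0},{"dx":0,"dy":0,"dz":0,"twist":0},{"dx":0,"dy":0,"dz":0,"twist":0},{"dx":0,"dy":0,"dz":-3,"twist":0},{"dx":0,"dy":0,"dz":-9,"twist":0},{"dx":-4,"dy":-2,"dz":-14,"twist":0},{"dx":-10,"dy":-4,"dz":-15,"twist":0},{"dx":-10,"dy":-4,"dz":-15,"twist":0},{"dx":-10,"dy":-4,"dz":-15,"twist":0}]' 95; python3 w.py w10.png; python3 m.py
```

```text
time: 27.0
eef_pos: [0.4866, 0.2354, 0.0879]
tcp_rot: [0.581, 0.814, 0.0, 0.0]
contact_force: [-0.2, 0.1, 0.9]
opening: 0.646
finger_force: 33.0
time: 28.12
eef_pos: [0.4809, 0.1275, 0.2371]
tcp_rot: [0.581, 0.814, 0.0, -0.0]
contact_force: [0.2, -0.1, -0.7]
opening: 0.951
finger_force: 0.0
tcp S [-0.1158 -0.0988  0.2366] [ 5.806e-01  8.142e-01 -2.000e-04 -6.000e-04] 28.175
top green [408.1 199.5] 104 [ 0.427  -0.4033  0.046 ]
top green [247.8 241. ] 70 [0.4995 0.2402 0.046 ]
top green [231.1 254. ] 97 [0.4747 0.3147 0.046 ]
side green [248.  170.3] 121 [0.5113 0.3927 0.042 ]
side green [265.  175.8] 129 [0.5397 0.3121 0.042 ]
side green [385.5 298.1] 253 [ 0.4262 -0.4126  0.042 ]
```

View pics/w10.png

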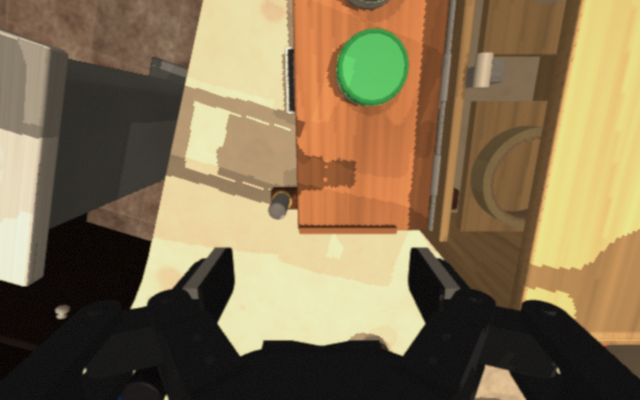

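Tin 2 stands on the flap at (371,67), with tin 1 beyond it at the top edge. Now the third tin.

```bash
python3 -m pendant '[{"dx":-4.5,"dy":-2,"dz":0,"twist":0},{"dx":-10,"dy":-4.5,"dz":0,"twist":0},{"dx":-15.5,"dy":-7,"dz":0,"twist":0},{"dx":-21,"dy":-9.5,"dz":0,"twist":0},{"dx":-26.5,"dy":-12,"dz":0,"twist":0},{"dx":-32,"dy":-14.5,"dz":1,"twist":0},{"dx":-37.5,"dy":-17,"dz":2,"twist":0},{"dx":-43,"dy":-19.5,"dz":3,"twist":0},{"dx":-48,"dy":-22,"dz":3,"twist":0},{"dx":-48.8,"dy":-22.3,"dz":3,"twist":0}]' 100; python3 -m pendant '[{"dx":0,"dy":0,"dz":0,"twist":0},{"dx":0,"dy":0,"dz":0,"twist":0}]'; python3 g.py; python3 w.py w11.png
```

```text
time: 29.52
eef_pos: [0.4292, -0.4084, 0.206]
tcp_rot: [0.581, 0.814, 0.0, -0.001]
contact_force: [0.3, -0.1, 0.3]
opening: 1.004
finger_force: 0.0
time: 29.78
eef_pos: [0.43, -0.4046, 0.207]
tcp_rot: [0.58, 0.815, 0.0, -0.0]
contact_force: [0.1, -0.0, -0.0]
opening: 0.996
finger_force: 0.0
tcp [ 0.43   -0.4046  0.2072] q [-0.93  0.12  1.81  0.    1.21 -1.26]
green [319. 185.] (np.int32(2267), 27.1) centre [ 0.4299 -0.4072] dx dy cm -0.25 -0.1 S -0.3385 -0.5882
tcp S [-0.3376 -0.5859  0.2074] [ 5.797e-01  8.149e-01  1.000e-04 -1.000e-04] 29.875
```

View pics/w11.png

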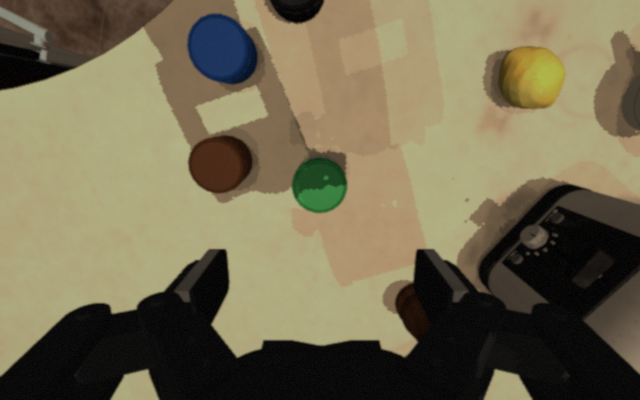

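The green tin is at (319,185); the brown look-alike at (220,164) is about 100 mm away along the closing line, so the fingers clear it at 90% opening.

```bash
python3 -m pendant '[{"dx":-0.4,"dy":0,"dz":5,"twist":0},{"dx":-0.4,"dy":0,"dz":10,"twist":0},{"dx":-0.4,"dy":0,"dz":15,"twist":0},{"dx":-0.4,"dy":0,"dz":19.2,"twist":0},{"dx":-0.4,"dy":0,"dz":19.6,"twist":0},{"dx":-0.4,"dy":0,"dz":19.6,"twist":0}]' 90
python3 -m pendant '[{"dx":0,"dy":0,"dz":0,"twist":0},{"dx":0,"dy":0,"dz":0,"twist":0},{"dx":0,"dy":0,"dz":0,"twist":0},{"dx":0,"dy":0,"dz":0,"twist":0}]' 0 30; python3 w.py tmp.png
```

```text
time: 30.62
eef_pos: [0.4315, -0.4104, 0.0127]
tcp_rot: [0.58, 0.814, -0.0, 0.001]
contact_force: [0.9, -0.7, 0.4]
opening: 0.903
finger_force: 0.0
time: 31.12
eef_pos: [0.432, -0.4118, 0.0143]
tcp_rot: [0.58, 0.814, -0.001, 0.002]
contact_force: [-0.1, 0.5, 6.9]
opening: 0.648
finger_force: 32.3
tcp S [-0.3381 -0.5932  0.0143] [ 5.805e-01  8.143e-01 -7.000e-04  2.200e-03] 31.175
```

```bash
python3 -m pendant '[{"dx":0,"dy":0,"dz":-5,"twist":0},{"dx":0,"dy":0,"dz":-10,"twist":0},{"dx":2,"dy":0,"dz":-15,"twist":0},{"dx":7,"dy":3,"dz":-17,"twist":0},{"dx":12,"dy":6,"dz":-17,"twist":0},{"dx":17,"dy":9,"dz":-17,"twist":0},{"dx":22,"dy":12,"dz":-17,"twist":0},{"dx":27,"dy":14.5,"dz":-17,"twist":0},{"dx":32,"dy":17,"dz":-17,"twist":0},{"dx":37,"dy":19.5,"dz":-17,"twist":0}]'
python3 -m pendant '[{"dx":5,"dy":2.5,"dz":0,"twist":0},{"dx":10,"dy":5,"dz":0,"twist":0},{"dx":14.3,"dy":6.8,"dz":0,"twist":0},{"dx":14.3,"dy":6.8,"dz":3,"twist":0},{"dx":14.3,"dy":6.8,"dz":6,"twist":0},{"dx":14.3,"dy":6.8,"dz":8,"twist":0},{"dx":14.3,"dy":6.8,"dz":8.6,"twist":0},{"dx":14.3,"dy":6.8,"dz":8.6,"twist":0}]'; python3 w.py tmp.png
```

```text
time: 32.42
eef_pos: [0.4944, 0.005, 0.182]
tcp_rot: [0.581, 0.814, 0.0, 0.001]
contact_force: [0.5, -0.3, 0.4]
opening: 0.641
finger_force: 32.5
time: 33.42
eef_pos: [0.5122, 0.1605, 0.0957]
tcp_rot: [0.581, 0.814, 0.0, 0.0]
contact_force: [0.7, 0.5, -0.3]
opening: 0.648
finger_force: 32.5
tcp S [-0.075  -0.0785  0.0964] [5.806e-01 8.142e-01 6.000e-04 6.000e-04] 33.475
```

```bash
python3 -m pendant '[{"dx":0,"dy":0,"dz":0.4,"twist":0},{"dx":0,"dy":0,"dz":0.65,"twist":0},{"dx":0,"dy":0,"dz":0.65,"twist":0}]'
python3 -m pendant '[{"dx":0,"dy":0,"dz":0,"twist":0},{"dx":0,"dy":0,"dz":0,"twist":0},{"dx":0,"dy":0,"dz":0,"twist":0},{"dx":0,"dy":0,"dz":-3,"twist":0},{"dx":0,"dy":0,"dz":-9,"twist":0},{"dx":0,"dy":-2,"dz":-14,"twist":0},{"dx":-3,"dy":-5,"dz":-18,"twist":0},{"dx":-6,"dy":-6,"dz":-20,"twist":0},{"dx":-6,"dy":-6,"dz":-20,"twist":0},{"dx":-6,"dy":-6,"dz":-20,"twist":0}]' 95; python3 w.py w12.png; python3 - <<'E'
from h import *
X=np.array([.9453,.3263,0]);Y=np.array([-.3263,.9453,0])
for n in("top","side","wrist"):
    c=cam(n);H=hsv(c)
    for ce,st,m in blobs((H[...,0]>45)&(H[...,0]<80)&(H[...,1]>110)&(H[...,2]>40)):
        q=ray(c,*ce,.119);z=np.nanmedian(cloud(c)[m][:,2]);print(n,ce.round(),st[4],"S",round(q@X-.612,4),round(q@Y-.063,4),"z",z.round(4))
c=cam("side");cv2.imwrite("pics/s12.png",cv2.resize(c["img"][90:290,180:440],(780,600))[...,::-1])
E
```

```text
time: 33.85
eef_pos: [0.5125, 0.1606, 0.0894]
tcp_rot: [0.581, 0.814, 0.0, 0.0]
contact_force: [0.3, 0.0, 0.2]
opening: 0.643
finger_force: 32.7
time: 35.1
eef_pos: [0.4745, 0.0846, 0.2878]
tcp_rot: [0.581, 0.814, -0.0, -0.001]
contact_force: [0.0, 0.4, -0.7]
opening: 0.948
finger_force: 0.0
tcp S [-0.136  -0.1376  0.2873] [ 5.804e-01  8.143e-01 -6.000e-04 -1.200e-03] 35.15
top [264. 226.] 165 S -0.0786 -0.0733 z 0.1195
top [247. 239.] 173 S -0.0788 0.0033 z 0.1187
top [230. 253.] 181 S -0.0791 0.0816 z 0.1186
side [248. 170.] 125 S -0.0829 0.0728 z 0.1185
side [265. 176.] 129 S -0.0833 -0.0055 z 0.1182
side [282. 181.] 139 S -0.0825 -0.0828 z 0.1183
wrist [388.  31.] 3275 S -0.0751 0.0017 z 0.1203
wrist [383. 118.] 2658 S -0.0752 -0.0742 z 0.1202
wrist [382. 312.] 63 S -0.0647 -0.2907 z 0.048
```

View pics/s12.png

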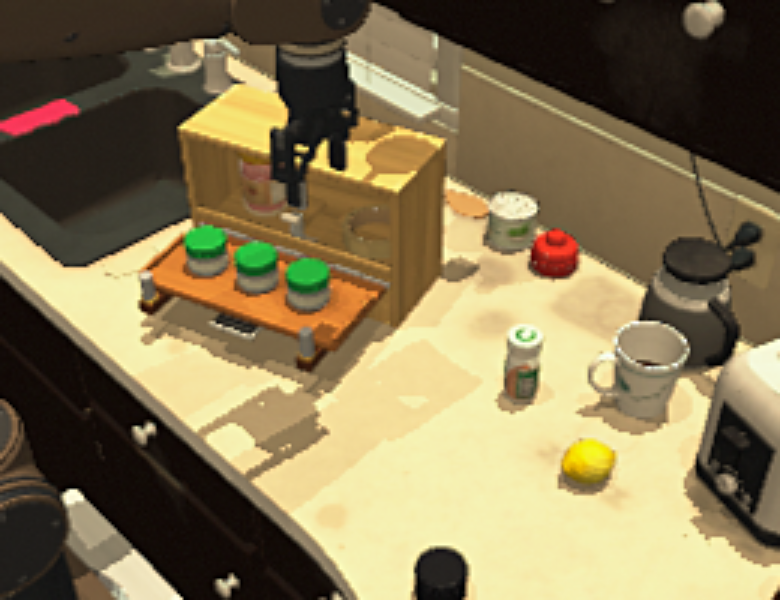

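The side view shows all three green tins upright on the level flap at crop (206,250), (256,267) and (307,284). Both posts are out, the jar, lemon and mug are untouched, and the gripper is clear. No green lid is left on the worktop.

```bash
python3 -c "
from plant import ctrl
print(ctrl.sign_off())"
```

```text
the job is handed in; nothing more can be done
None
```

I handed the job in at about 35 s: both supports are fully out, the treadle was pressed to its stop, the flap is level, and all three green-lidded tins stand upright on it. The jar, lemon and mug were left alone; sign-off returned no verdict, and I did not measure the treadle's return.

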